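Index the revolving rail stand and hang the empty bin on it

TASK

A full bin hangs on the side of the revolving bin stand that faces the robot. First turn the stand one click (a quarter turn, either way) with the bar on its top and let it go, so that an empty rail clicks into place facing the robot; then pick up the empty bin by its carrying bar, lift its rear lip over that rail near the middle, and lower it gently until you feel the rail take the bin's weight (the rails are clamped at different heights), and only then let go, so that it hangs still and level by its lip. Leave the tools and offcuts around undisturbed.

Things in the scene. Friction and masses are not known exactly. Their poses are not given: they have to be found in the camera images.
- stand: Fixed dark steel foot (170 mm disc, 20 mm high) of a revolving bin stand. Origin on the table at the turning axis, z up, -x out of its front, roughly toward the robot; it does not turn. On it turns a square column (70 mm wide, 159 mm high) with an upright steel rail plate on each of its four sides. The plate facing front has its outer face at x = -62 mm of this frame.
- rail_front (a point): Fixed point of the stand, 60 mm before its axis, 150 mm above the table: mid-thickness of whichever rail plate faces front. Plates are 4 mm thick, 100 mm wide, 90 mm tall, rigid, 26 mm clear of the column behind. Each top edge is clamped at its own unreported height, 135 to 165 mm above the table: feel for it.
- full_bin (a point): Centre of the underside of the full bin, like the loose one but fixed to the turning part of the stand. It faces front at the start and swings round with it, reaching 187 mm from the axis, from 88 mm to 178 mm above the table.
- turret (a joint): Angle of the turning part of the stand, rad: about 0 at the start, positive anticlockwise seen from above, stops at +-1.8. Detents at each quarter turn (0, +-1.571): up to 0.2 N m to turn through; let go more than about 55 deg from the old rest, it swings on into the next by itself within about 1 s.
- turret_bar (a point): Centre of the black turning bar on top of the stand, on the turning axis, 196 mm above the table. The bar is 80 mm long, 14 mm wide, 24 mm high, on a 18 mm stem. At joint 0 its length lies along the stand's x axis; it turns with the turret. Grip it across its width and twist, or push an end round.
- bin: The loose empty grey sheet-metal bin, 120 mm (x) by 90 mm (y), walls 65 mm high and 3 mm thick, front wall lower; 0.25 to 0.5 kg. Origin at the centre of its underside, z up, +x toward its rear, where the lip is. Rear wall's outer face at x = 60 mm. Its weight is nearly centred under the carrying bar.
- bin_bar (a point): Centre of the bin's carrying bar: flat-sided bar across the bin along its y, 14 mm thick (in x), 91 mm long, 18 mm high, centre 81 mm above the bin's underside, free below for the fingers (walls end at 65 mm).
- bin_lip (a point): Middle of the underside of the bin's rear lip, where the rail's top edge bears: 64.5 mm behind the bin's centre, 62 mm above its underside. Lip 76 mm wide; 9 mm between rear wall and tongue for the 4 mm plate; the tongue slopes down and back, its tip 18 mm lower and 20 mm behind the wall. Hung, this point is 57 to 63 mm before the stand's axis.
- tube_1: Bystander, to be left alone: square steel tube offcut 40x120x40 mm; origin at the centre of its underside.
- copper_bar: Bystander, to be left alone: copper bar 40x150x12 mm; origin at the centre of its underside.
- pliers: Bystander, to be left alone: pliers 58x174x16 mm; origin at the centre of its underside.
- try_square: Bystander, to be left alone: try square 158x100x14 mm; origin at the centre of its underside.
Things that resemble listed ones, but are neither listed nor needed, are in the scene too. There is more than one size of the bin; the job needs the smaller.

How it is judged:
By the outcome, as a careful person would: the job done as asked, in the order asked, and still so for the second after the job is handed in, with the robot touching nothing.
It also fails if it takes over 58 s, if anything falls off the work surface, if the arm or the gripper's body presses on something with over 40 N, if the wrist force passes 120 N, or if a joint passes its speed limit or range.

ROBOT

A 7-joint arm with a two-finger parallel gripper is mounted at the origin on the work surface; the furniture and walls round the work are solid. World frame = base frame: x ahead of the robot, y to its left, z up, the work surface at z = 0. Lengths are in m, angles in rad, forces in N, time in s.
With the tool pointing down it reaches from about 0.4 to 0.85 m from the base axis. Payload 4.5 kg.
Tool frame: the origin (TCP) lies at the very end of the fingers, on their centre line; the grasp point (between the pads) lies 19 mm behind it; z points along the fingers, y is the direction in which the jaws open and shut (so a half turn about z gives the same grasp; the last joint's range is limited). The gripper opens to 88 mm and grips with 3 to 60 N. Pads are 18 mm wide; open, the fingers measure 123 mm over their backs; the gripper's body (75 mm by 187 mm) begins 45 mm behind the grasp point.
Start: joints at [-1.241, 0.689, -0.195, 1.565, 0.157, 0.902, -0.215], TCP at [0.182, 0.598, 0.239] pointing down, gripper open.
Joint ranges: [-3.01, 3.01], [-0.46, 2.08], [-1.47, 1.51], [0.13, 2.56], [-1, 4.14], [0.04, 2.09], [-2.66, 2.66]. Speed limits (rad/s): [2.57, 2.57, 3.14, 3.14, 3.14, 3.14, 3.14].

INTERFACE

Orientations are given as a unit quaternion [x, y, z, w].
In Python, from plant import telemetry, imaging, r gives the robot as it stands.
- The arm moves only by the shell command python3 -m creep 'ROWS' [FORCE]. ROWS is JSON, a list of rows, each a list of 5 numbers: the closure in counts, from 0 (fully open) to 255 (shut), then the shift along the tool's x, y, z in m, then the turn about the tool's z in degrees. In form: [[fingers, x, y, z, yaw], ...]. A call has 1 to 10 rows; each row is the pose to reach, as a shift and turn from the pose commanded when the call began, along the tool's axes at that moment; what a row does not reach only later rows make up. A row lasts 1/8 s, in which the tool goes at most 62.5 mm and 10.7 degrees, less where a joint would pass 70% of its speed; a pose out of reach is approached as far as the arm can. A call with a gripper value outside its range is refused whole. The fingers move at their own pace and stop on an object; FORCE is the grip in N (left out, the last holds). Time passes only in rows, so rows that repeat a pose let the fingers close. It gives the time, the measured TCP pose, the force and the opening at its end, in the units of the state.
- telemetry.get_state(): the state, without advancing time (a new reading comes with each control period).
- imaging.snapshot(name): name is "scene" or "top"; returns a dict with "image" (384x512x3 uint8, blue, green, red), "camera_matrix" (3x3 intrinsics, pixels), "R" (3x3) and "t" (3): a world point X has camera coordinates R X + t. Camera axes: x right, y down, z forward; pixel columns grow to the right and rows downward; lengths in m; the calibration is good to about 2 mm. A picture is of the moment at which its call begins. There is no depth.
- r.finish_job(): hands the job in, once; it reports no verdict.
Trained networks look in a picture, given as the dict that the camera call returned (one of the last four; its "shot" number tells which), for a name from the list of things; names that differ only in an ending like _2 or _b are one class to them, and where a whole thing is asked for, a point or a joint stands for the part that bears it (a point fixed in the world has none). Each returns a list of dicts, best first, with "score" (0 to 1); they miss things now and then, are a little off and sometimes report something else, mostly with a low value. They report only what shows in the picture. A call takes as long as a camera call. They do not tell look-alikes from the thing itself.
- imaging.boxes_of(picture, target): "rect" ([left, top, right, bottom] in pixels, round what is visible of it).
- imaging.trace(picture, target): "pixels" (384x512 bool, what is visible of it) and "rect" ([left, top, right, bottom] in pixels, round what is visible of it).
- imaging.place_of(picture, target): "location" ([row, column] in pixels: a listed point, or the origin of a listed thing).
The state is a dict: "clock": time; "q": joint angles; "qd": joint speeds; "joint_torque": joint torques, N m; "tool_pos": TCP position; "eef_rot": TCP orientation; "contact_force": force on the tool from outside, world axes, zero at the start; "moment": the same for the moment, N m; "opening": opening from 0.0 (shut) to 1.0 (fully open).
Only numpy, scipy, OpenCV 4.12 (cv2) and the standard library are available. Lean on these libraries where they do the work, as an engineer would, in place of code of your own. Each camera call takes 0.05 s, during which the arm holds its last target.

## Working session

There is one attempt and no reset: what is moved stays moved. The work goes in short steps, Python scripts to look and compute and a shell command to move; the robot and the scene stay as the last step left them, time stands still between calls to the robot, and variables do not carry over. Pictures are saved under pics/ and viewed, and the job is handed in when it is done.

```bash
mkdir -p pics; ls
cat > h.py <<'E'
import numpy as np, cv2
from plant import telemetry, imaging, r
def ray(p,px):  # px=(col,row)
    K=np.array(p["camera_matrix"]);R=np.array(p["R"]);t=np.array(p["t"])
    d=R.T@np.linalg.inv(K)@np.array([px[0],px[1],1.0]); return -R.T@t,d
def atz(p,px,z):
    c,d=ray(p,px); return c+d*(z-c[2])/d[2]
def proj(p,X):
    K=np.array(p["camera_matrix"]);R=np.array(p["R"]);t=np.array(p["t"])
    v=K@(R@np.array(X)+t); return v[:2]/v[2]
def tri(obs):
    A=np.zeros((3,3));b=np.zeros(3)
    for p,px in obs:
        c,d=ray(p,px);d=d/np.linalg.norm(d);M=np.eye(3)-np.outer(d,d);A+=M;b+=M@c
    return np.linalg.solve(A,b)
E
python3 - <<'E'
from h import *
for n in("scene","top"):
    p=imaging.snapshot(n); cv2.imwrite(f"pics/{n}0.png",cv2.resize(p["image"],None,fx=1.5,fy=1.5,interpolation=cv2.INTER_CUBIC))
    print(n,"cam",np.round(-np.array(p["R"]).T@p["t"],3))
    for t in("stand","full_bin","turret_bar","bin","bin_bar","bin_lip","rail_front","tube_1","copper_bar","pliers","try_square"):
        for d in imaging.place_of(p,t)[:3]:
            rc=d["location"];print(t,round(d["score"],2),"col,row",np.round(rc[::-1]),"z0",np.round(atz(p,rc[::-1],0)[:2],3))
s=telemetry.get_state();print(s)
E
```

```text
pics
scene cam [-0.344 -0.45   1.307]
stand 0.73 col,row [321. 199.] z0 [ 0.691 -0.137]
full_bin 0.72 col,row [311. 218.] z0 [ 0.602 -0.141]
turret_bar 0.58 col,row [329. 165.] z0 [ 0.855 -0.099]
bin 0.98 col,row [141. 205.] z0 [0.378 0.393]
bin 0.7 col,row [200. 206.] z0 [0.469 0.214]
bin_bar 0.81 col,row [137. 179.] z0 [0.467 0.476]
bin_bar 0.72 col,row [196. 192.] z0 [0.515 0.259]
bin_lip 0.59 col,row [120. 174.] z0 [0.456 0.544]
rail_front 0.94 col,row [318. 188.] z0 [ 0.735 -0.109]
tube_1 0.8 col,row [356. 271.] z0 [ 0.48  -0.346]
tube_1 0.61 col,row [208. 189.] z0 [0.548 0.23 ]
copper_bar 0.95 col,row [301. 284.] z0 [ 0.362 -0.217]
pliers 0.72 col,row [207. 163.] z0 [0.651 0.299]
try_square 0.68 col,row [244. 243.] z0 [0.407 0.007]
top cam [0.382 0.018 1.413]
stand 0.78 col,row [317. 153.] z0 [ 0.659 -0.156]
stand 0.52 col,row [204. 185.] z0 [0.546 0.214]
stand 0.23 col,row [268. 228.] z0 [0.409 0.002]
full_bin 0.93 col,row [323. 183.] z0 [ 0.558 -0.176]
turret_bar 0.74 col,row [322. 137.] z0 [ 0.711 -0.174]
bin 0.85 col,row [146. 233.] z0 [0.385 0.396]
bin 0.71 col,row [206. 2
[... 517 characters left out ...]
0 [0.413 0.001]
{'clock': 1.2, 'q': array([-1.24117356,  0.68906187, -0.19460763,  1.565309  ,  0.15732701,
        0.90249953, -0.21506186]), 'qd': array([ 0.00038768,  0.00013431,  0.00032909,  0.00135983, -0.00167536,
       -0.00111303, -0.00126378]), 'joint_torque': array([ 4.48075534e-04, -5.27490020e+01, -1.26712818e+00, -1.53742969e+01,
       -5.19864878e-02, -3.59147361e-04,  1.09204089e-05]), 'tool_pos': array([0.1821896 , 0.5978808 , 0.23876433]), 'eef_rot': array([1.47330985e-01, 9.89087245e-01, 5.39376196e-05, 1.13229605e-05]), 'contact_force': array([ 0.19615111, -0.08466922,  0.96066232]), 'moment': array([ 0.00649234,  0.0153793 , -0.01653184]), 'opening': 1.001709800591122}
```

View pics/scene0.png

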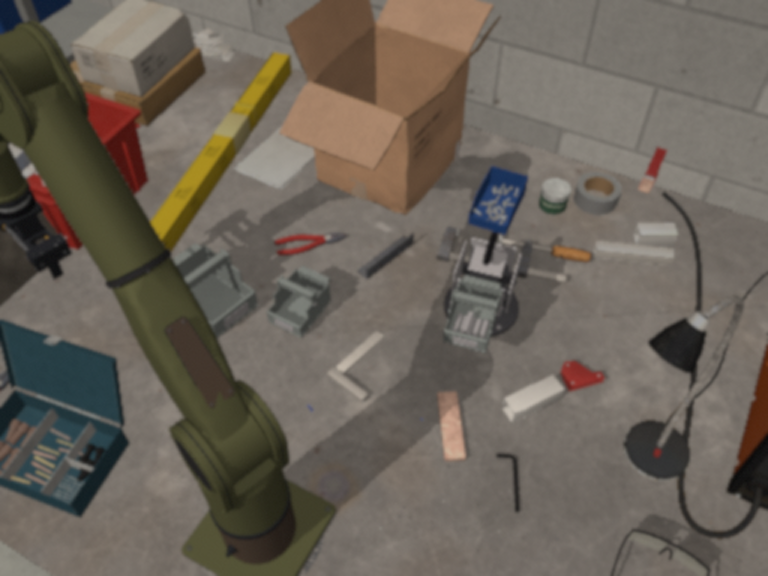

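View pics/top0.png

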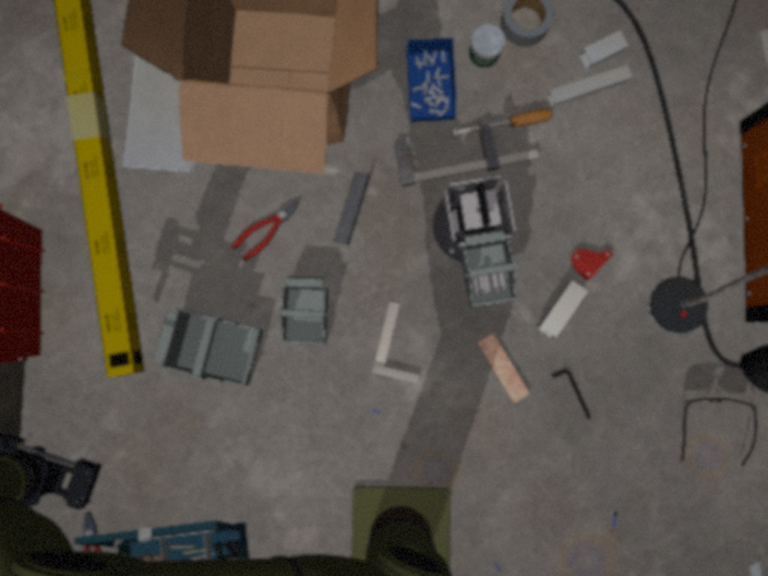

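Run:
```python
from h import *
P={n:imaging.snapshot(n) for n in("scene","top")}
import pickle;pickle.dump(P,open("P0.pkl","wb"))
def crop(n,x0,y0,w,h,f):
    return cv2.resize(P[n]["image"][y0:y0+h,x0:x0+w],None,fx=f,fy=f,interpolation=cv2.INTER_CUBIC)
a=crop("scene",280,110,80,130,4.6);b=crop("top",280,100,80,130,4.6)
cv2.imwrite("pics/st.png",np.hstack([a,b]))
a=crop("scene",165,165,70,70,5.6);b=crop("top",170,170,70,70,5.6)
cv2.imwrite("pics/bn.png",np.hstack([a,b]))
s,t=P["scene"],P["top"]
for n,a,b in(("bar",(329,165),(322,137)),("stand",(321,199),(317,153)),("rail",(318,188),(321,160)),("full",(311,218),(323,183)),("bin",(200,206),(206,215)),("bin_bar",(196,192),(202,206))):
    print(n,np.round(tri([(s,a),(t,b)]),3))
print(np.round(atz(s,(329,165),.196),3),np.round(atz(t,(322,137),.196),3))
print(np.round(atz(s,(318,188),.15),3),np.round(atz(t,(321,160),.15),3))
print("bar",np.round(atz(s,(196,192),.081),3),np.round(atz(t,(202,206),.081),3))
print("lip",np.round(atz(t,(204,190),.062),3))
```

```text
bar [ 0.668 -0.149  0.198]
stand [ 0.648 -0.15   0.055]
rail [ 0.607 -0.149  0.152]
full [ 0.547 -0.162  0.078]
bin [0.447 0.197 0.034]
bin_bar [0.468 0.212 0.076]
[ 0.673 -0.152  0.196] [ 0.666 -0.146  0.196]
[ 0.609 -0.148  0.15 ] [ 0.608 -0.149  0.15 ]
bar [0.462 0.215 0.081] [0.471 0.206 0.081]
lip [0.523 0.204 0.062]
```

View pics/st.png

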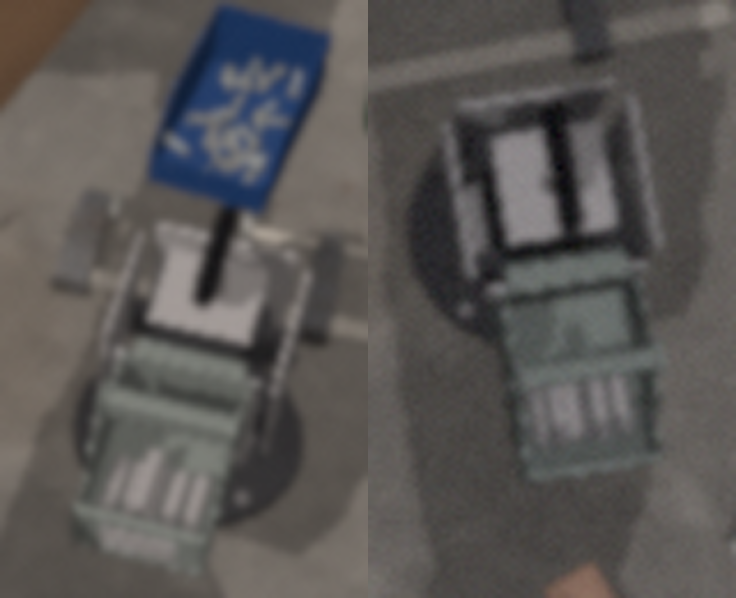

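View pics/bn.png

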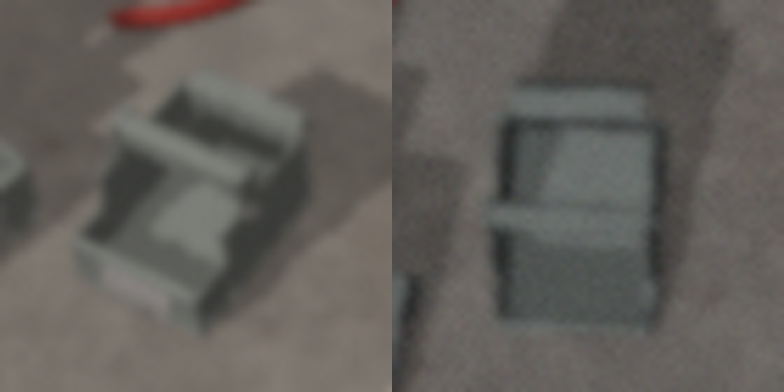

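```bash
cat > fit.py <<'E'
from h import *
import pickle
from scipy.optimize import minimize
P=pickle.load(open("P0.pkl","rb"))
E
python3 - <<'E'
from fit import *
from scipy.optimize import minimize
P={n:imaging.snapshot(n) for n in("scene","top")};pickle.dump(P,open("P0.pkl","wb"))
M={}
for n in P:
    for d in imaging.trace(P[n],"bin"):
        print(n,round(d["score"],2),d["rect"],d["pixels"].sum())
        c=d["rect"]; 
        if 175<(c[0]+c[2])/2<235: M[n]=d["pixels"]
def pts(fh):
    L=[]
    for y in(-.045,.045):
        L+=[(-.06,y,0),(.06,y,0),(.06,y,.065),(-.06,y,fh),(-.007,y*1.01,.090),(.007,y*1.01,.09)]
    for y in(-.038,.038): L+=[(.06,y,.065),(.08,y,.045),(.07,y,.065)]
    return np.array(L)
S=8
def mask(p,x,y,a,fh):
    c,s=np.cos(a),np.sin(a);R=np.array([[c,-s,0],[s,c,0],[0,0,1]])
    X=pts(fh)@R.T+[x,y,0]
    q=np.array([proj(p,v) for v in X])
    h=cv2.convexHull((q*16).astype(np.int32).reshape(-1,1,2))
    m=np.zeros((384,512),np.uint8);cv2.fillPoly(m,[h],1,cv2.LINE_8,4);return m>0
def cost(v):
    t=0
    for n in M:
        m=mask(P[n],v[0],v[1],v[2],v[3]);t+=1-(m&M[n]).sum()/(m|M[n]).sum()
    return t
best=None
for a in(-.15,-.05,.05,.15):
    o=minimize(cost,[.455,.208,a,.045],method="Nelder-Mead",options=dict(initial_simplex=[[.455,.208,a,.045],[.465,.208,a,.045],[.455,.218,a,.045],[.455,.208,a+.1,.045],[.455,.208,a,.055]]))
    print(np.round(o.x,4),o.fun)
    if best is None or o.fun<best.fun: best=o
x,y,a,fh=best.x
# overlay
I=[]
for n,(x0,y0) in(("scene",(165,165)),("top",(170,170))):
    p=P[n];im=cv2.resize(p["image"][y0:y0+70,x0:x0+70],None,fx=5.6,fy=5.6,interpolation=cv2.INTER_CUBIC)
    c,s=np.cos(a),np.sin(a)
    for X in ([(-.06,-.045,0),(.06,-.045,0),(.06,.045,0),(-.06,.045,0)],[(.06,-.045,.065),(.06,.045,.065)],[(-.007,-.0455,.09),(.007,-.0455,.09),(.007,.0455,.09),(-.007,.0455,.09)]):
        q=np.array([proj(p,(x+c*u-s*w,y+s*u+c*w,z)) for u,w,z in X]);q=((q-[x0,y0]+.5)*5.6).astype(np.int32)
        cv2.polylines(im,[q],True,(0,0,255),1)
    I.append(im)
cv2.imwrite("pics/binfit.png",np.hstack(I))
E
```

```text
scene 0.91 [178.0, 176.6, 220.9, 223.8] 1352
scene 0.88 [116.0, 163.8, 172.7, 225.2] 1878
top 0.94 [188.4, 185.2, 219.9, 230.2] 1404
top 0.88 [105.5, 208.7, 174.1, 257.8] 2566
top 0.73 [289.9, 119.1, 345.8, 201.7] 3523
[ 0.4621  0.2087 -0.0257  0.0301] 0.12511812153717383
[ 0.4632  0.2093 -0.0177  0.0361] 0.12281965952229545
[ 0.4631  0.2093 -0.0187  0.0502] 0.13314164611866341
[0.4639 0.2082 0.012  0.047 ] 0.13706180041290417
```

View pics/binfit.png

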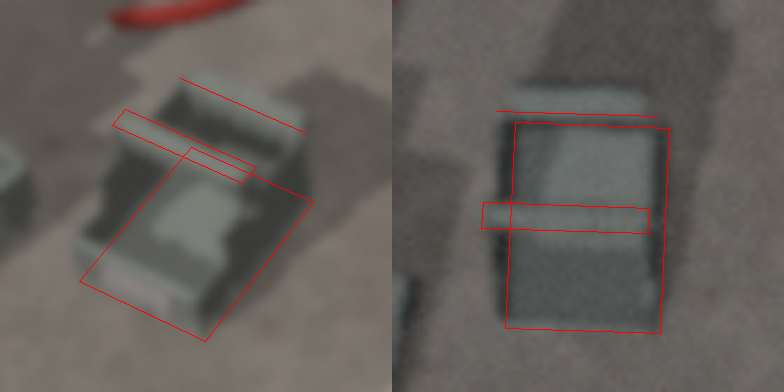

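Run:
```python
from fit import *
t=P["top"]
for a in((321.3,121.7),(324.3,151)): print(np.round(atz(t,a,.208),3))
x,y,a=.669,-.149,np.arctan2(*((0.0),1))
import sys
def overlay(x,y,a,fn):
    I=[];c,s=np.cos(a),np.sin(a)
    for n,(x0,y0) in(("scene",(280,110)),("top",(280,100))):
        p=P[n];im=cv2.resize(p["image"][y0:y0+130,x0:x0+80],None,fx=4.6,fy=4.6,interpolation=cv2.INTER_CUBIC)
        rect=lambda hx,hy,z,cx=0:[(cx-hx,-hy,z),(cx+hx,-hy,z),(cx+hx,hy,z),(cx-hx,hy,z)]
        for X,col in ((rect(.035,.035,.179),(0,255,0)),(rect(.04,.007,.208),(0,0,255)),([(.085*np.cos(k),.085*np.sin(k),.02) for k in np.linspace(0,6.28,40)],(255,0,255)),(rect(.0455*0+.06,.045,.088,-.1255),(0,255,255)),(rect(.007,.0455,.178,-.125),(255,255,0))):
            q=np.array([proj(p,(x+c*u-s*w,y+s*u+c*w,z)) for u,w,z in X]);q=((q-[x0,y0]+.5)*4.6).astype(np.int32)
            cv2.polylines(im,[q],True,col,1)
        I.append(im)
    cv2.imwrite(fn,np.hstack(I))
overlay(.669,-.149,.06,"pics/sf1.png")
```

```text
[ 0.707 -0.142  0.208]
[ 0.623 -0.151  0.208]
```

View pics/sf1.png

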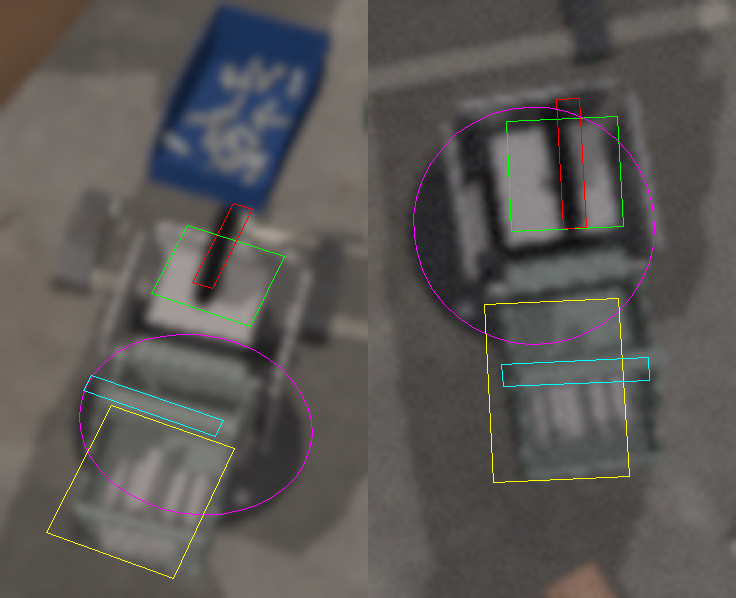

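```bash
cat > ov.py <<'E'
from fit import *
def overlay(x,y,a,fn,zc=.159,P=P,full=True):
    I=[];c,s=np.cos(a),np.sin(a)
    for n,(x0,y0) in(("scene",(280,110)),("top",(280,100))):
        p=P[n];im=cv2.resize(p["image"][y0:y0+130,x0:x0+80],None,fx=4.6,fy=4.6,interpolation=cv2.INTER_CUBIC)
        rect=lambda hx,hy,z,cx=0:[(cx-hx,-hy,z),(cx+hx,-hy,z),(cx+hx,hy,z),(cx-hx,hy,z)]
        L=[(rect(.035,.035,zc),(0,255,0)),(rect(.04,.007,.208),(0,0,255)),([(.085*np.cos(k),.085*np.sin(k),.02) for k in np.linspace(0,6.28,40)],(255,0,255))]
        if full: L+=[(rect(.06,.045,.088,-.1255),(0,255,255)),(rect(.007,.0455,.178,-.125),(255,255,0))]
        for X,col in L:
            q=np.array([proj(p,(x+c*u-s*w,y+s*u+c*w,z)) for u,w,z in X]);q=((q-[x0,y0]+.5)*4.6).astype(np.int32)
            cv2.polylines(im,[q],True,col,1)
        I.append(im)
    cv2.imwrite(fn,np.hstack(I))
E
python3 - <<'E'
from ov import *
overlay(.667,-.148,.12,"pics/sf2.png")
E
```

```text
(no output)
```

View pics/sf2.png

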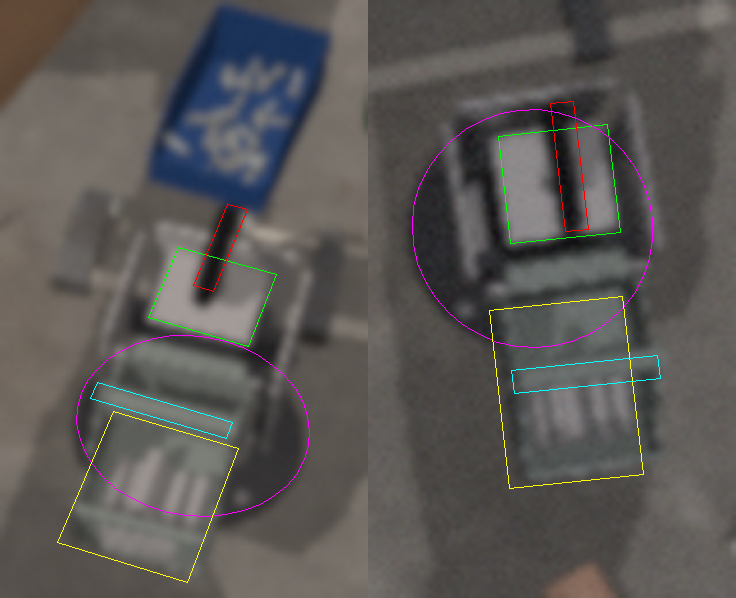

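```bash
cat >> h.py <<'E'
from scipy.spatial.transform import Rotation as Ro
def go(x,y,z,ya=None):
    """tool shift to world TCP target; ya = wanted azimuth of tool y, deg"""
    s=telemetry.get_state();R=Ro.from_quat(s["eef_rot"]).as_matrix()
    d=R.T@(np.array([x,y,z])-s["tool_pos"]);cur=np.degrees(np.arctan2(R[1,1],R[0,1]))
    yw=0 if ya is None else -((ya-cur+90)%180-90)
    print("t",round(s["clock"],2),"tcp",np.round(s["tool_pos"],4),"ya",round(cur,1),"tilt",np.round(R[2],3),"-> shift",np.round(d,4),"yaw",round(yw,1),"q7",round(s["q"][6],2),"F",np.round(s["contact_force"],1),"op",round(s["opening"],3))
E
python3 -c "
from h import *
go(.666,-.150,.28,97)"
python3 -m creep '[[0,-0.06,-0.05,-0.04,-3],[0,-0.12,-0.10,-0.04,-6],[0,-0.18,-0.15,-0.04,-10],[0,-0.23,-0.195,-0.04,-14],[0,-0.28,-0.24,-0.04,-18],[0,-0.33,-0.28,-0.04,-20],[0,-0.38,-0.32,-0.04,-22],[0,-0.43,-0.36,-0.04,-24],[0,-0.48,-0.40,-0.04,-24],[0,-0.52,-0.44,-0.04,-24]]'
python3 -c "
from h import *
go(.666,-.150,.28,97)"
```

```text
t 1.5 tcp [0.1822 0.5979 0.2388] ya 73.1 tilt [ 0.  0. -1.] -> shift [-0.6808 -0.5744 -0.0413] yaw -23.9 q7 -0.22 F [-0.7  1.   0.3] op 0.998
clock: 2.75
tool_pos: [0.5194, 0.078, 0.279]
eef_rot: [-0.062, 0.998, 0.0, 0.001]
contact_force: [-0.1, 0.4, -0.3]
opening: 1.0
t 2.75 tcp [0.5194 0.078  0.279 ] ya 97.1 tilt [-0.001  0.    -1.   ] -> shift [-0.1175 -0.2443 -0.001 ] yaw 0.1 q7 1.22 F [-0.1  0.4 -0.3] op 1.0
```

```bash
python3 -m creep '[[0,-0.025,-0.055,0,0],[0,-0.05,-0.11,0,0],[0,-0.075,-0.16,0,0],[0,-0.10,-0.21,0,0],[0,-0.1175,-0.243,0,0],[0,-0.1175,-0.243,0,0],[0,-0.1175,-0.243,0,0]]'
python3 - <<'E'
from h import *
go(.666,-.150,.181,97)
I=[]
for n in("scene","top"):
    p=imaging.snapshot(n);I.append(cv2.resize(p["image"][90:250,260:400],None,fx=2.8,fy=2.8,interpolation=cv2.INTER_CUBIC))
cv2.imwrite("pics/a1.png",np.hstack(I))
E
```

```text
clock: 3.62
tool_pos: [0.6642, -0.1456, 0.2785]
eef_rot: [-0.062, 0.998, 0.001, -0.0]
contact_force: [-0.5, 0.2, -0.3]
opening: 1.0
t 3.62 tcp [ 0.6642 -0.1456  0.2785] ya 97.1 tilt [ 0.001  0.002 -1.   ] -> shift [-0.0013 -0.0047  0.0975] yaw 0.1 q7 1.64 F [-0.5  0.2 -0.3] op 1.0
```

View pics/a1.png

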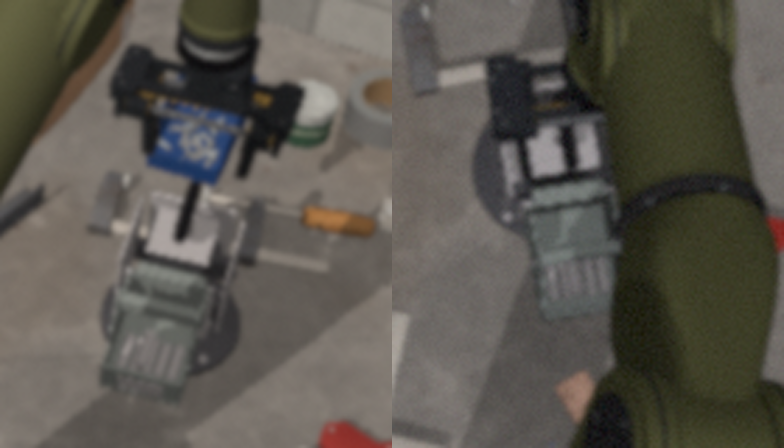

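```bash
python3 -m creep '[[0,0,-0.0025,0.04,0],[0,0,-0.0035,0.075,0],[0,0,-0.0035,0.097,0],[0,0,-0.0035,0.097,0],[255,0,-0.0035,0.097,0],[255,0,-0.0035,0.097,0],[255,0,-0.0035,0.097,0],[255,0,-0.0035,0.097,0],[255,0,-0.0035,0.097,0]]' 20
python3 - <<'E'
from h import *
go(.666,-.150,.181,97)
p=imaging.snapshot("scene");cv2.imwrite("pics/a2.png",cv2.resize(p["image"][90:250,240:400],None,fx=3.5,fy=3.5,interpolation=cv2.INTER_CUBIC))
E
```

```text
clock: 4.85
tool_pos: [0.6651, -0.1506, 0.1818]
eef_rot: [-0.061, 0.998, 0.0, 0.0]
contact_force: [0.4, -0.2, -0.1]
opening: 0.451
t 4.85 tcp [ 0.6651 -0.1506  0.1818] ya 97.0 tilt [-0.  0. -1.] -> shift [-0.001   0.0004  0.0008] yaw 0.0 q7 1.61 F [ 0.4 -0.2 -0.1] op 0.451
```

View pics/a2.png

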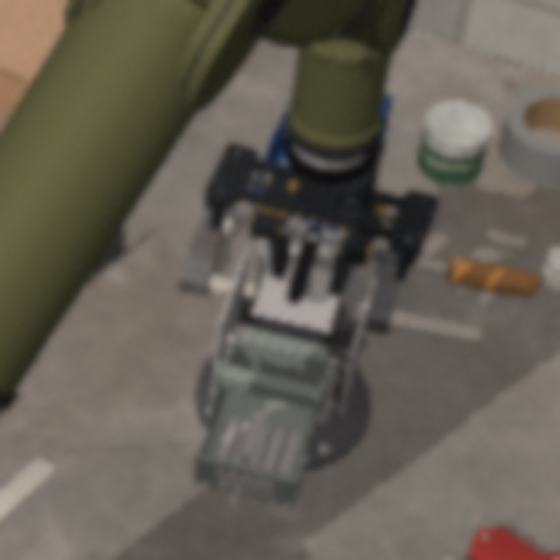

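```bash
python3 -m creep '[[255,0,0,0,0],[255,0,0,0,0],[255,0,0,0,0],[255,0,0,0,0]]' 20
```

```text
clock: 5.4
tool_pos: [0.6644, -0.1445, 0.1815]
eef_rot: [-0.063, 0.998, 0.004, -0.001]
contact_force: [-2.7, 8.2, 1.9]
opening: 0.186
```

```bash
python3 -m creep '[[255,0,0.005,0,0],[255,0,0.005,0,0],[255,0,0.005,0,0]]' 30; python3 -c "
from h import *
s=telemetry.get_state();print(s['moment'],s['opening']*88)"
```

```text
clock: 5.78
tool_pos: [0.6644, -0.1444, 0.1815]
eef_rot: [-0.062, 0.998, 0.001, -0.0]
contact_force: [-0.6, 4.4, -0.7]
opening: 0.184
[0.90753199 0.1263655  0.00411305] 16.152625228506043
```

```bash
python3 -m creep '[[255,0,0.002,0,6],[255,0,0.002,0,14],[255,0,0.002,0,22],[255,0,0.002,0,30],[255,0,0.002,0,38],[255,0,0.002,0,46],[255,0,0.002,0,54],[255,0,0.002,0,62],[255,0,0.002,0,70],[255,0,0.002,0,78]]'; python3 -c "
from h import *
go(.665,-.145,.181,8);s=telemetry.get_state();print(s['moment'])"
```

```text
clock: 7.02
tool_pos: [0.6667, -0.1405, 0.1816]
eef_rot: [0.581, 0.814, 0.003, 0.001]
contact_force: [4.5, 5.9, -4.4]
opening: 0.183
t 7.03 tcp [ 0.6667 -0.1405  0.1816] ya 18.9 tilt [ 0.002  0.006 -1.   ] -> shift [-0.0037 -0.0031  0.0006] yaw 10.9 q7 0.53 F [ 4.5  5.9 -4.4] op 0.183
[ 1.23767884 -1.17498038  0.01453251]
```

```bash
python3 -m creep '[[255,-0.002,-0.002,0,6],[255,-0.003,-0.003,0,11],[255,-0.003,-0.003,0,12],[255,-0.003,-0.003,0,12],[0,-0.003,-0.003,0,12],[0,-0.003,-0.003,0,12],[0,-0.003,-0.003,0,12],[0,-0.003,-0.003,0,12],[0,-0.003,-0.003,0,12]]'
python3 - <<'E'
from h import *
go(.665,-.145,.28,7);s=telemetry.get_state();print(s['moment'])
p=imaging.snapshot("scene");cv2.imwrite("pics/a3.png",cv2.resize(p["image"][90:250,240:400],None,fx=3.5,fy=3.5,interpolation=cv2.INTER_CUBIC))
E
```

```text
clock: 8.15
tool_pos: [0.6621, -0.1478, 0.1817]
eef_rot: [0.662, 0.749, -0.0, 0.0]
contact_force: [0.3, 0.1, 1.0]
opening: 0.724
t 8.15 tcp [ 0.6621 -0.1478  0.1817] ya 7.0 tilt [-0. -0. -1.] -> shift [ 0.0024  0.0032 -0.0983] yaw 0.0 q7 0.37 F [0.3 0.1 1. ] op 0.724
[-0.04127336  0.02462194 -0.00568118]
```

View pics/a3.png

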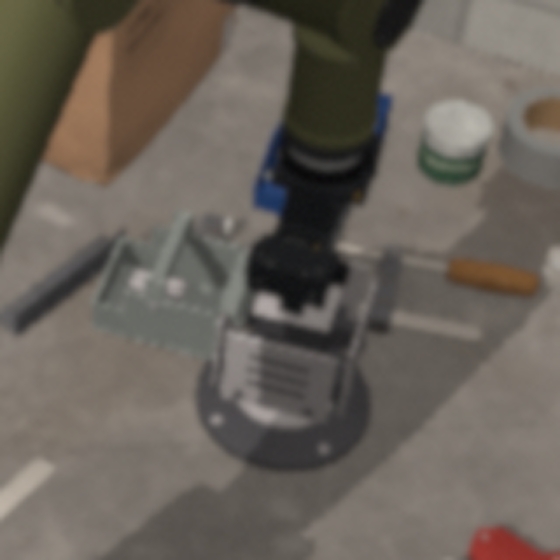

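```bash
python3 -m creep '[[0,0,0,-0.03,0],[0,0,0,-0.08,0],[0,0,0,-0.11,0]]'
python3 - <<'E'
from h import *
go(.461,.2075,.29,-1)
E
```

```text
clock: 8.57
tool_pos: [0.663, -0.1478, 0.2943]
eef_rot: [0.662, 0.749, 0.001, 0.001]
contact_force: [0.5, -0.5, 0.1]
opening: 0.998
t 8.57 tcp [ 0.663  -0.1478  0.2943] ya 7.0 tilt [-0.001  0.003 -1.   ] -> shift [ 0.3774 -0.157   0.0034] yaw 8.0 q7 0.36 F [ 0.5 -0.5  0.1] op 0.998
```

```bash
python3 -m creep '[[0,0.05,-0.02,0,1],[0,0.10,-0.04,0,2],[0,0.155,-0.064,0,4],[0,0.21,-0.087,0.02,6],[0,0.265,-0.11,0.05,8],[0,0.315,-0.131,0.07,8],[0,0.355,-0.148,0.07,8],[0,0.377,-0.157,0.07,8],[0,0.377,-0.157,0.07,8]]'
python3 - <<'E'
from h import *
import pickle
P={n:imaging.snapshot(n) for n in("scene","top")};pickle.dump(P,open("P1.pkl","wb"))
go(.461,.2075,.066,-1)
from ov import overlay
overlay(.665,-.1455,.12,"pics/sf3.png",P=P,full=False)
I=[P["scene"]["image"][140:260,140:280],P["top"]["image"][140:260,140:280]]
cv2.imwrite("pics/b1.png",cv2.resize(np.hstack(I),None,fx=2.8,fy=2.8,interpolation=cv2.INTER_CUBIC))
E
```

```text
clock: 9.7
tool_pos: [0.4594, 0.2093, 0.2217]
eef_rot: [0.711, 0.703, 0.0, -0.0]
contact_force: [1.0, 0.3, -0.2]
opening: 1.005
t 9.8 tcp [0.461  0.2065 0.2219] ya -1.0 tilt [-0.001  0.001 -1.   ] -> shift [ 1.100e-03 -1.000e-04  1.559e-01] yaw 0.0 q7 -0.35 F [ 0.  -1.4 -0.1] op 1.002
```

View pics/sf3.png

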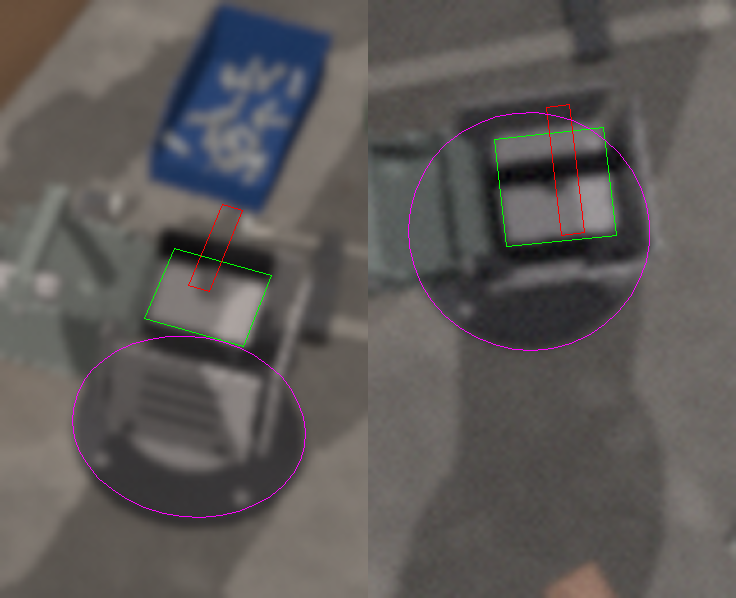

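View pics/b1.png

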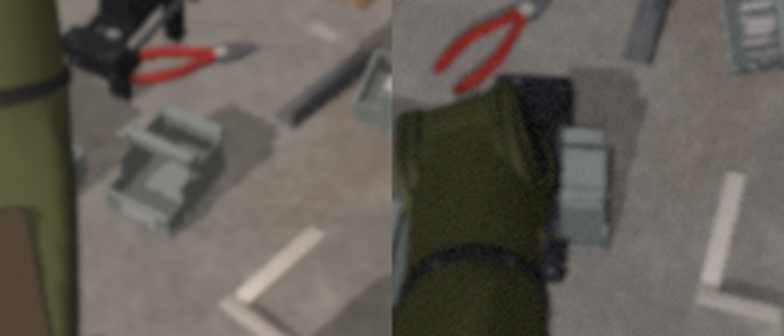

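```bash
python3 -m creep '[[110,0.001,0,0.03,0],[110,0.001,0,0.07,0],[110,0.001,0,0.09,0],[110,0.001,0,0.09,0],[110,0.001,0,0.09,0]]' 35
python3 - <<'E'
from h import *
go(.461,.2075,.065,-1)
p=imaging.snapshot("scene")
cv2.imwrite("pics/b2.png",cv2.resize(p["image"][130:240,150:260],None,fx=4.5,fy=4.5,interpolation=cv2.INTER_CUBIC))
import pickle
P=pickle.load(open("P1.pkl","rb"))
I=[P["scene"]["image"][150:220,290:360],P["top"]["image"][110:180,290:360]]
cv2.imwrite("pics/s1.png",cv2.resize(np.hstack(I),None,fx=5.7,fy=5.7,interpolation=cv2.INTER_CUBIC))
E
```

```text
clock: 10.42
tool_pos: [0.4614, 0.2076, 0.1325]
eef_rot: [0.714, 0.701, 0.001, 0.0]
contact_force: [-0.4, -0.5, -0.6]
opening: 0.571
t 10.43 tcp [0.4614 0.2076 0.1325] ya -1.1 tilt [ 0.     0.002 -1.   ] -> shift [-0.0002 -0.0005  0.0675] yaw -0.1 q7 -0.31 F [-0.4 -0.5 -0.6] op 0.571
```

View pics/b2.png

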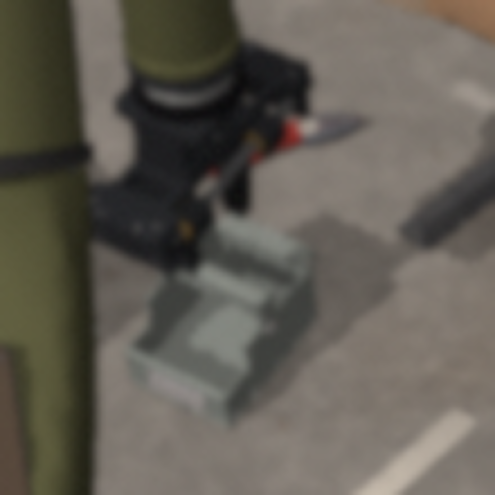

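View pics/s1.png

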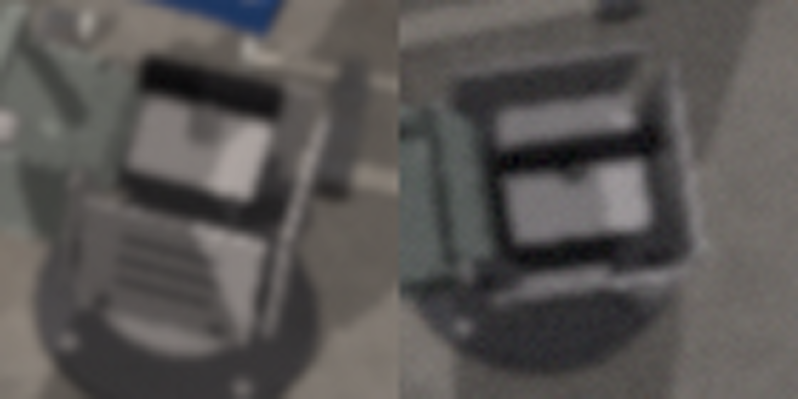

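```bash
python3 -m creep '[[110,0,0,0.03,0],[110,0,0,0.055,0],[110,0,0,0.068,0],[200,0,0,0.068,0],[255,0,0,0.068,0],[255,0,0,0.068,0],[255,0,0,0.068,0],[255,0,0,0.068,0],[255,0,0,0.068,0],[255,0,0,0.068,0]]' 35
python3 - <<'E'
from h import *
go(.461,.2075,.065,-1)
import pickle
P=pickle.load(open("P1.pkl","rb"));s,t=P["scene"],P["top"]
print(np.round(tri([(s,(305.4,185.1)),(t,(306.0,162.3))]),3))
print(np.round(tri([(s,(336.5,191.8)),(t,(332.3,159.1))]),3))
print(np.round(tri([(s,(336.5,191.8)),(t,(340,159.1))]),3))
for z in(.135,.15,.165): print(z,np.round(atz(s,(305.4,185.1),z),3),np.round(atz(s,(336.5,191.8),z),3),np.round(atz(t,(306,162.3),z),3))
p=imaging.snapshot("scene")
cv2.imwrite("pics/b3.png",cv2.resize(p["image"][130:240,150:260],None,fx=4.5,fy=4.5,interpolation=cv2.INTER_CUBIC))
E
```

```text
clock: 11.72
tool_pos: [0.4611, 0.2088, 0.0644]
eef_rot: [0.713, 0.701, 0.001, 0.0]
contact_force: [0.1, -0.1, 6.4]
opening: 0.156
t 11.72 tcp [0.4611 0.2088 0.0644] ya -1.0 tilt [ 0.001  0.002 -1.   ] -> shift [-0.0013 -0.0001 -0.0006] yaw 0.0 q7 -0.29 F [ 0.1 -0.1  6.4] op 0.156
[ 0.602 -0.107  0.149]
[ 0.618 -0.194  0.145]
[ 0.611 -0.205  0.162]
0.135 [ 0.614 -0.104  0.135] [ 0.634 -0.201  0.135] [ 0.603 -0.107  0.135]
0.15 [ 0.601 -0.108  0.15 ] [ 0.622 -0.204  0.15 ] [ 0.601 -0.106  0.15 ]
0.165 [ 0.589 -0.113  0.165] [ 0.609 -0.207  0.165] [ 0.598 -0.104  0.165]
```

View pics/b3.png

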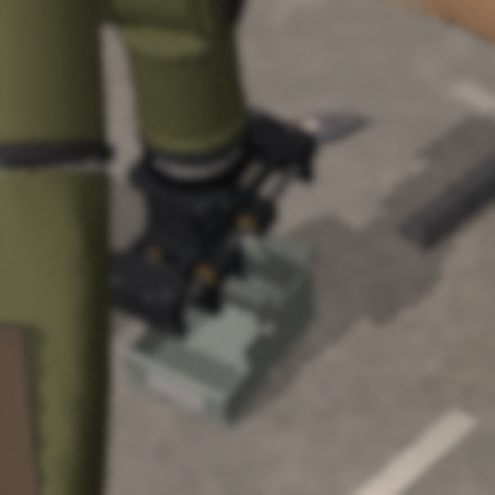

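```bash
python3 -m creep '[[255,0,0,-0.015,0],[255,0,0,-0.045,0],[255,0,0,-0.09,0],[255,0,0,-0.13,0],[255,0,0,-0.146,0],[255,0,0,-0.146,0],[255,0,0,-0.146,0]]'
python3 - <<'E'
from h import *
go(.460,-.163,.21,7);s=telemetry.get_state();print(s['moment'])
p=imaging.snapshot("scene")
cv2.imwrite("pics/b4.png",cv2.resize(p["image"][100:240,150:290],None,fx=4,fy=4,interpolation=cv2.INTER_CUBIC))
E
```

```text
clock: 12.65
tool_pos: [0.4592, 0.2082, 0.209]
eef_rot: [0.713, 0.701, -0.001, -0.0]
contact_force: [-1.0, 0.1, -3.0]
opening: 0.156
t 12.65 tcp [0.4592 0.2082 0.209 ] ya -0.9 tilt [-0.001 -0.002 -1.   ] -> shift [-0.3711  0.0068 -0.0007] yaw -7.9 q7 -0.34 F [-1.   0.1 -3. ] op 0.156
[-0.09572899  0.08756241  0.02278654]
```

View pics/b4.png

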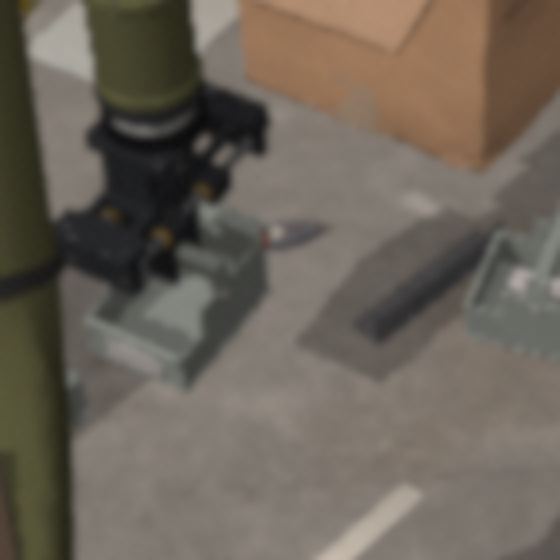

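```bash
python3 -m creep '[[255,-0.02,0,0,0],[255,-0.055,0,0,-1],[255,-0.10,0,0,-2],[255,-0.15,0,0,-4],[255,-0.20,0.002,0,-6],[255,-0.25,0.004,0,-8],[255,-0.30,0.006,0,-8],[255,-0.345,0.006,0,-8],[255,-0.365,0.006,0,-8],[255,-0.371,0.006,0,-8]]'
python3 - <<'E'
from h import *
go(.5425,-.1613,.21,7);s=telemetry.get_state();print(s['moment'])
E
```

```text
clock: 13.95
tool_pos: [0.4584, -0.1652, 0.2092]
eef_rot: [0.664, 0.748, -0.001, -0.0]
contact_force: [-0.3, -0.1, -1.9]
opening: 0.156
t 13.95 tcp [ 0.4584 -0.1652  0.2092] ya 6.8 tilt [-0.    -0.002 -1.   ] -> shift [-0.0061  0.0839 -0.001 ] yaw -0.2 q7 0.43 F [-0.3 -0.1 -1.9] op 0.156
[-0.08548412  0.09242703  0.02676812]
```

```bash
python3 -m creep '[[255,-0.004,0.02,0,0],[255,-0.006,0.05,0,0],[255,-0.006,0.075,0,0],[255,-0.006,0.083,0,0],[255,-0.006,0.083,0,0],[255,-0.006,0.083,0,0]]'
python3 - <<'E'
from h import *
import pickle
go(.5425,-.1613,.21,7);s=telemetry.get_state();print(s['moment'])
P={n:imaging.snapshot(n) for n in("scene","top")};pickle.dump(P,open("P2.pkl","wb"))
I=[P["scene"]["image"][110:220,280:350],P["top"]["image"][110:220,280:350]]
cv2.imwrite("pics/c1.png",cv2.resize(np.hstack(I),None,fx=5.4,fy=5.4,interpolation=cv2.INTER_CUBIC))
E
```

```text
clock: 14.7
tool_pos: [0.5416, -0.1585, 0.2094]
eef_rot: [0.662, 0.749, -0.001, -0.001]
contact_force: [0.2, -0.5, -2.8]
opening: 0.153
t 14.7 tcp [ 0.5416 -0.1585  0.2094] ya 7.0 tilt [ 0.    -0.002 -1.   ] -> shift [-0.0029  0.0005 -0.0006] yaw 0.0 q7 0.39 F [ 0.2 -0.5 -2.8] op 0.153
[-0.07604757  0.10685067  0.01823441]
```

View pics/c1.png

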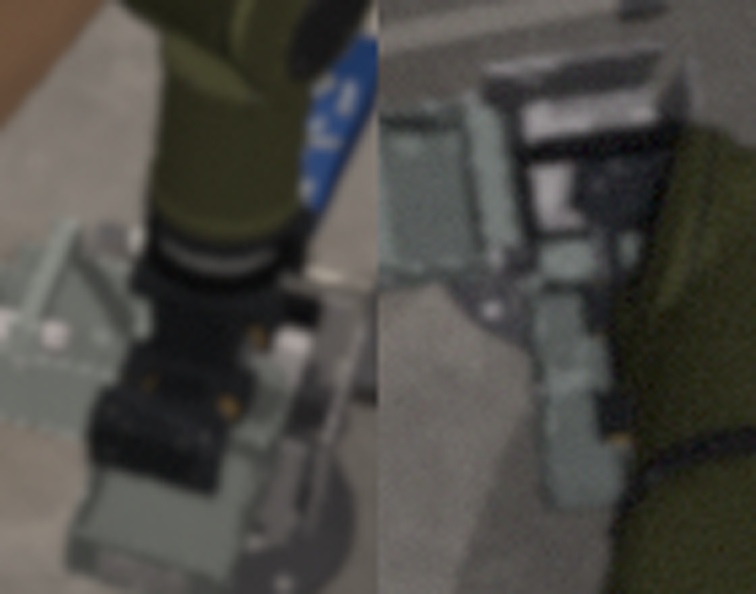

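```bash
python3 -m creep '[[255,-0.003,0.001,0.01,0],[255,-0.003,0.001,0.02,0],[255,-0.003,0.001,0.03,0],[255,-0.003,0.001,0.034,0],[255,-0.003,0.001,0.034,0]]'
python3 - <<'E'
from h import *
go(.5425,-.1613,.16,7);s=telemetry.get_state();print(s['moment'])
E
python3 -m creep '[[255,0,0,0.002,0],[255,0,0,0.004,0],[255,0,0,0.006,0],[255,0,0,0.006,0]]'
python3 - <<'E'
from h import *
go(.5425,-.1613,.16,7);s=telemetry.get_state();print(s['moment'])
E
```

```text
clock: 15.42
tool_pos: [0.5444, -0.1611, 0.1752]
eef_rot: [0.662, 0.749, -0.0, -0.0]
contact_force: [-1.0, 0.0, -2.4]
opening: 0.159
t 15.43 tcp [ 0.5444 -0.1611  0.1752] ya 7.1 tilt [ 0.    -0.001 -1.   ] -> shift [ 0.     -0.0019  0.0152] yaw 0.1 q7 0.39 F [-1.   0.  -2.4] op 0.159
[-0.09711165  0.06088095  0.00849324]
clock: 15.92
tool_pos: [0.5445, -0.1611, 0.1696]
eef_rot: [0.662, 0.749, -0.0, -0.0]
contact_force: [0.5, 0.3, -2.9]
opening: 0.153
t 15.93 tcp [ 0.5445 -0.1611  0.1696] ya 7.1 tilt [ 0. -0. -1.] -> shift [ 0.0001 -0.002   0.0096] yaw 0.1 q7 0.39 F [ 0.5  0.3 -2.9] op 0.153
[-0.07602694  0.08707721  0.04198327]
```

```bash
python3 -m creep '[[255,0,-0.002,0.002,0],[255,0,-0.002,0.004,0],[255,0,-0.002,0.004,0]]'
python3 -m creep '[[255,0,0,0.002,0],[255,0,0,0.004,0],[255,0,0,0.004,0]]'
python3 -c "
from h import *
print(telemetry.get_state()['moment'])"
```

```text
clock: 16.3
tool_pos: [0.5424, -0.1614, 0.1655]
eef_rot: [0.662, 0.749, -0.0, -0.0]
contact_force: [0.0, 0.2, -2.2]
opening: 0.156
clock: 16.68
tool_pos: [0.5425, -0.1614, 0.1615]
eef_rot: [0.662, 0.749, -0.0, -0.0]
contact_force: [-0.5, 1.7, -2.5]
opening: 0.156
[-0.11074574  0.10363622  0.00720382]
```

```bash
cat > m.py <<'E'
from h import *
s=telemetry.get_state();print("M",np.round(s['moment'],2),"z",round(s['tool_pos'][2],4))
E
for i in 1 2; do :; done
python3 -m creep '[[255,0,0,0.0015,0],[255,0,0,0.003,0],[255,0,0,0.003,0]]'; python3 m.py
python3 -m creep '[[255,0,0,0.001,0],[255,0,0,0.002,0],[255,0,0,0.002,0]]'; python3 m.py
```

```text
clock: 17.05
tool_pos: [0.5425, -0.1614, 0.1585]
eef_rot: [0.662, 0.749, -0.0, -0.0]
contact_force: [0.0, 0.0, -2.1]
opening: 0.153
M [-0.07  0.09 -0.04] z 0.1585
clock: 17.42
tool_pos: [0.5425, -0.1614, 0.1566]
eef_rot: [0.662, 0.749, -0.0, -0.0]
contact_force: [0.2, 0.2, -3.3]
opening: 0.153
M [-0.03  0.04  0.03] z 0.1566
```

```bash
python3 -m creep '[[255,0,0,0.001,0],[255,0,0,0.002,0],[255,0,0,0.002,0]]'; python3 m.py
```

```text
clock: 17.8
tool_pos: [0.5425, -0.1614, 0.1546]
eef_rot: [0.662, 0.749, -0.0, -0.0]
contact_force: [-1.4, 0.7, -3.1]
opening: 0.161
M [-0.07  0.1  -0.06] z 0.1546
```

```bash
python3 -m creep '[[255,0,0,0.001,0],[255,0,0,0.002,0],[255,0,0,0.002,0]]'; python3 m.py
```

```text
clock: 18.18
tool_pos: [0.5425, -0.1616, 0.1531]
eef_rot: [0.662, 0.749, -0.0, 0.0]
contact_force: [-2.8, 0.6, 3.9]
opening: 0.154
M [-0.02  0.22  0.02] z 0.1531
```

```bash
python3 -m creep '[[255,0,0,0.001,0],[255,0,0,0.002,0],[255,0,0,0.002,0]]'; python3 m.py
```

```text
clock: 18.55
tool_pos: [0.5421, -0.1618, 0.1509]
eef_rot: [0.662, 0.749, -0.0, -0.0]
contact_force: [-4.6, -0.7, 5.8]
opening: 0.154
M [-0.11  0.42  0.03] z 0.1509
```

```bash
python3 -m creep '[[255,0,0,-0.0015,0],[255,0,0,-0.0015,0]]'; python3 m.py
python3 -m creep '[[255,0,-0.001,0,0],[255,0,-0.002,0,0],[255,0,-0.002,0,0]]'; python3 m.py
python3 - <<'E'
from h import *
import pickle
P={n:imaging.snapshot(n) for n in("scene","top")}
I=[P["scene"]["image"][130:240,280:350],P["top"]["image"][110:220,280:350]]
cv2.imwrite("pics/c2.png",cv2.resize(np.hstack(I),None,fx=5.4,fy=5.4,interpolation=cv2.INTER_CUBIC))
E
```

```text
clock: 18.8
tool_pos: [0.5427, -0.1615, 0.1521]
eef_rot: [0.662, 0.749, 0.0, 0.0]
contact_force: [-1.0, -1.1, 0.2]
opening: 0.153
M [-0.15  0.19 -0.04] z 0.1521
clock: 19.18
tool_pos: [0.5415, -0.1613, 0.1522]
eef_rot: [0.662, 0.749, 0.001, 0.001]
contact_force: [1.7, -0.1, -1.1]
opening: 0.155
M [ 0.04 -0.42  0.04] z 0.1522
```

View pics/c2.png

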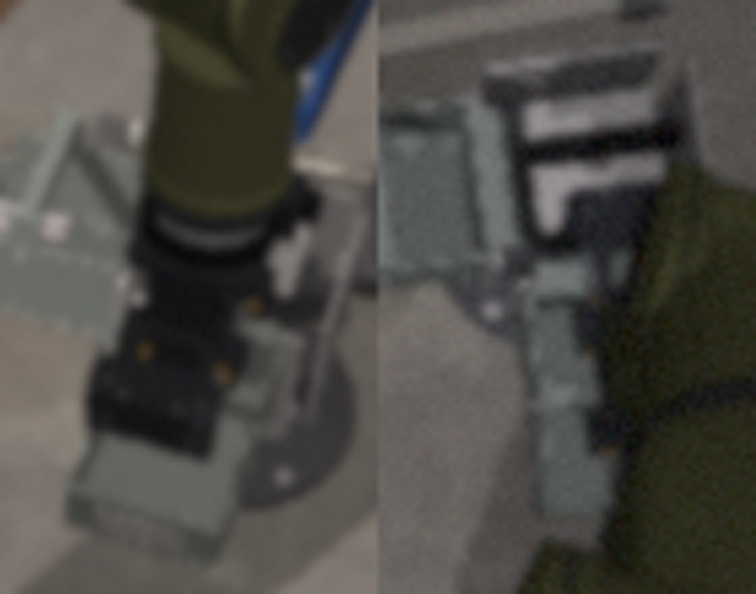

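```bash
python3 -m creep '[[255,0,0.001,0.0005,0],[255,0,0.001,0.001,0],[255,0,0.001,0.001,0]]'; python3 m.py
```

```text
clock: 19.65
tool_pos: [0.5413, -0.1616, 0.1513]
eef_rot: [0.662, 0.749, -0.0, -0.0]
contact_force: [-1.1, 0.6, 3.5]
opening: 0.158
M [ 0.1  -0.07  0.17] z 0.1513
```

```bash
python3 -m creep '[[255,0,0,-0.0005,0],[255,0,0,-0.0005,0],[230,0,0,-0.0005,0],[215,0,0,-0.0005,0],[180,0,0,-0.0005,0],[130,0,0,-0.0005,0],[130,0,0,-0.0005,0],[130,0,0,-0.0005,0]]'; python3 m.py
python3 - <<'E'
from h import *
P={n:imaging.snapshot(n) for n in("scene","top")}
I=[P["scene"]["image"][130:240,280:350],P["top"]["image"][110:220,280:350]]
cv2.imwrite("pics/c3.png",cv2.resize(np.hstack(I),None,fx=5.4,fy=5.4,interpolation=cv2.INTER_CUBIC))
E
```

```text
clock: 20.65
tool_pos: [0.5417, -0.1616, 0.1516]
eef_rot: [0.662, 0.749, 0.0, 0.0]
contact_force: [0.3, 0.4, 0.1]
opening: 0.487
M [-0.05  0.06  0.01] z 0.1516
```

View pics/c3.png

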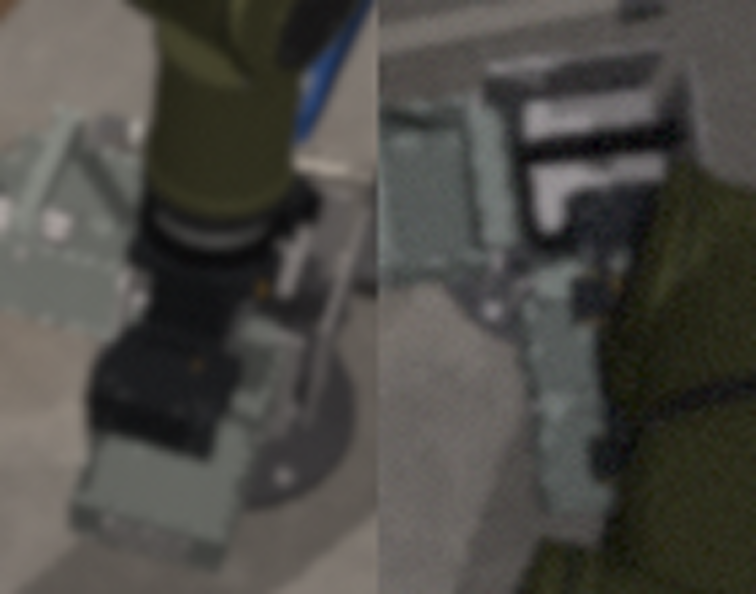

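```bash
python3 -m creep '[[130,0,0,-0.005,0],[130,0,0,-0.015,0],[130,0,0,-0.035,0],[130,0,0,-0.07,0],[130,0,0,-0.11,0],[130,0,0,-0.13,0],[130,0,0,-0.13,0]]'
python3 -m creep '[[130,0.04,-0.01,0,0],[130,0.09,-0.03,0,0],[130,0.14,-0.05,0,0],[130,0.19,-0.07,0,0],[130,0.24,-0.09,0,0],[130,0.28,-0.1,0,0],[130,0.30,-0.1,0,0],[130,0.30,-0.1,0,0]]'
python3 - <<'E'
from h import *
import pickle
P={n:imaging.snapshot(n) for n in("scene","top")};pickle.dump(P,open("P3.pkl","wb"))
I=[P["scene"]["image"][120:240,270:350],P["top"]["image"][110:230,270:350]]
cv2.imwrite("pics/d1.png",cv2.resize(np.hstack(I),None,fx=4.9,fy=4.9,interpolation=cv2.INTER_CUBIC))
cv2.imwrite("pics/d2.png",np.hstack([cv2.resize(P[n]["image"],(400,300)) for n in P]))
E
```

```text
clock: 21.62
tool_pos: [0.5426, -0.1619, 0.2838]
eef_rot: [0.662, 0.749, 0.001, 0.002]
contact_force: [-0.1, -0.9, -0.2]
opening: 0.488
clock: 22.62
tool_pos: [0.4047, 0.1251, 0.2811]
eef_rot: [0.661, 0.751, -0.0, -0.0]
contact_force: [-0.5, -0.2, -0.2]
opening: 0.492
```

View pics/d1.png

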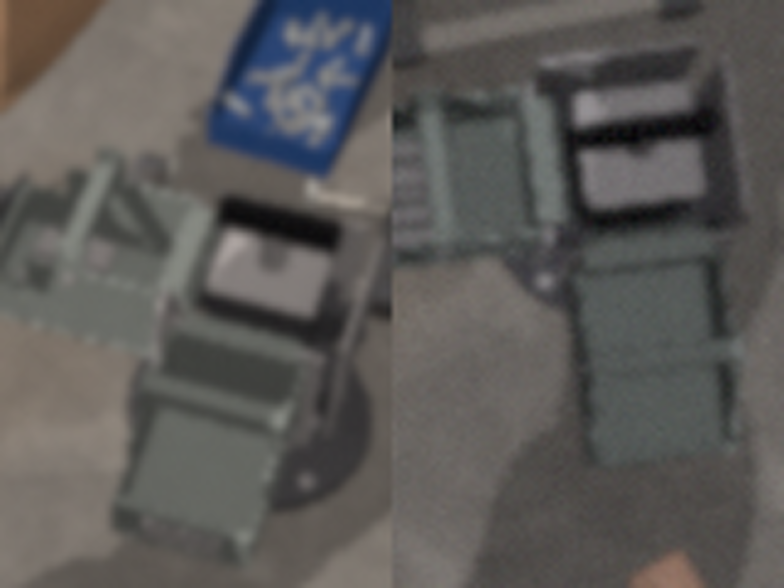

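View pics/d2.png

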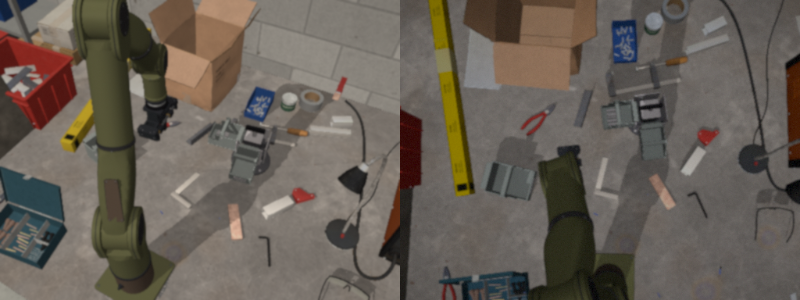

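Run:
```python
from h import *
import pickle
P=pickle.load(open("P3.pkl","rb"))
def ov(bx,by,a,zu,pit,fn,ax=(.667,-.146)):
    I=[];c,s=np.cos(a),np.sin(a)
    for n,(x0,y0) in(("scene",(270,120)),("top",(270,110))):
        p=P[n];im=cv2.resize(p["image"][y0:y0+120,x0:x0+80],None,fx=4.9,fy=4.9,interpolation=cv2.INTER_CUBIC)
        def dr(X,col,ox,oy,oz,pt):
            q=[]
            for u,w,z in X:
                u2=u*np.cos(pt)-z*np.sin(pt);z2=z*np.cos(pt)+u*np.sin(pt)
                q.append(proj(p,(ox+c*u2-s*w,oy+s*u2+c*w,oz+z2)))
            q=((np.array(q)-[x0,y0]+.5)*4.9).astype(np.int32);cv2.polylines(im,[q],True,col,1)
        rect=lambda hx,hy,z,cx=0:[(cx-hx,-hy,z),(cx+hx,-hy,z),(cx+hx,hy,z),(cx-hx,hy,z)]
        dr(rect(.06,.045,0),(0,255,255),bx,by,zu,pit);dr(rect(.007,.0455,.09),(0,0,255),bx,by,zu,pit);dr([(.06,-.045,.065),(.06,.045,.065)],(255,255,0),bx,by,zu,pit)
        dr(rect(.035,.035,.159),(0,255,0),ax[0],ax[1],0,0);dr(rect(.007,.04,.208),(255,0,255),ax[0],ax[1],0,0)
        dr(rect(.002,.05,.150,-.06),(255,0,0),ax[0],ax[1],0,0)
        I.append(im)
    cv2.imwrite(fn,np.hstack(I))
ov(.5417,-.1616,.122,.0875,0,"pics/d3.png")
for n in P:
  for t in("bin_lip","bin_bar","rail_front","turret_bar","stand","bin"):
    print(n,t,[(round(d["score"],2),np.round(d["location"][::-1],1)) for d in imaging.place_of(P[n],t)[:3]])
```

```text
scene bin_lip [(0.87, array([122. , 170.6])), (0.65, array([303.2, 285.8])), (0.55, array([318.5, 190.5]))]
scene bin_bar [(0.64, array([133.9, 181.6])), (0.55, array([309.8, 202.1])), (0.42, array([327.3, 165.5]))]
scene rail_front [(0.87, array([316.7, 188.5]))]
scene turret_bar [(0.85, array([328. , 166.5]))]
scene stand [(0.96, array([320.1, 202.8]))]
scene bin [(0.75, array([312.7, 216.5]))]
top bin_lip [(0.76, array([323. , 159.8])), (0.58, array([111., 222.])), (0.56, array([323.4, 159.5]))]
top bin_bar [(0.97, array([326.3, 185.8])), (0.82, array([135.8, 230.6])), (0.18, array([317.5, 152.1]))]
top rail_front [(0.87, array([322.5, 160.7]))]
top turret_bar [(0.89, array([320.8, 135. ]))]
top stand [(0.77, array([318.4, 148. ]))]
top bin [(0.7, array([143.8, 231.7])), (0.62, array([322.3, 184. ]))]
```

View pics/d3.png

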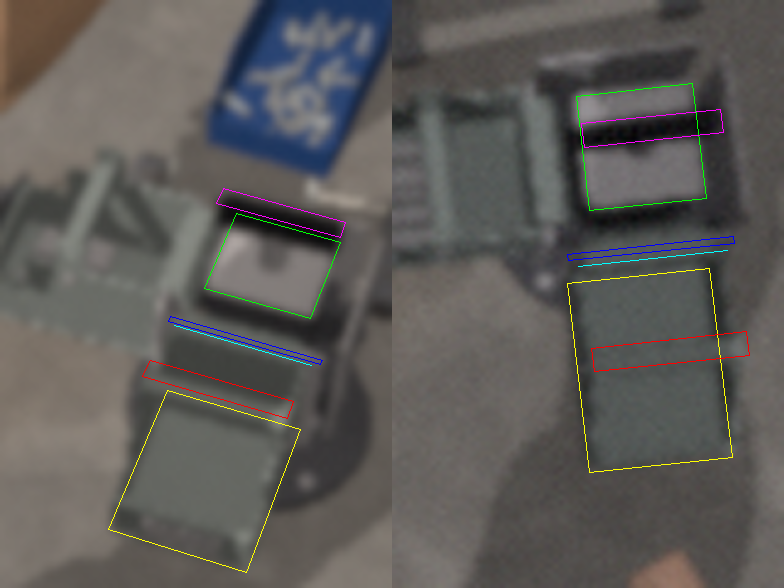

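```bash
cat > pf.py <<'E'
from h import *
import pickle
from scipy.optimize import minimize
def pts(fh):
    L=[]
    for y in(-.045,.045):
        L+=[(-.06,y,0),(.06,y,0),(.06,y,.065),(-.06,y,fh),(-.007,y*1.01,.090),(.007,y*1.01,.09)]
    for y in(-.038,.038): L+=[(.06,y,.065),(.08,y,.045),(.07,y,.065)]
    return np.array(L)
def mask(p,x,y,a,z,pt,fh,tong):
    X=pts(fh)
    if not tong: X=X[:12]
    X=X@Ro.from_euler("y",-pt).as_matrix().T
    X=X@Ro.from_euler("z",a).as_matrix().T+[x,y,z]
    q=np.array([proj(p,v) for v in X])
    h=cv2.convexHull((q*16).astype(np.int32).reshape(-1,1,2))
    m=np.zeros((384,512),np.uint8);cv2.fillPoly(m,[h],1,cv2.LINE_8,4);return m>0
def fit(P,M,x0,z,fh=.035):
    def cost(v):
        t=0
        for n in M:
            m=mask(P[n],v[0]/100,v[1]/100,v[2],z,v[3],fh,True);t+=1-(m&M[n]).sum()/(m|M[n]).sum()
        return t
    best=None
    for p0 in(-.08,0,.08):
        x=np.array([x0[0]*100,x0[1]*100,x0[2],p0]);S=[x]+[x+np.eye(4)[i]*[.8,.8,.1,.1][i] for i in range(4)]
        o=minimize(cost,x,method="Nelder-Mead",options=dict(initial_simplex=S));
        print("fit",np.round(o.x,3),round(o.fun,3))
E
python3 - <<'E'
from pf import *
P3={n:imaging.snapshot(n) for n in("scene","top")};pickle.dump(P3,open("P4.pkl","wb"))
M={}
for n in P3:
    for d in imaging.trace(P3[n],"bin"):
        c=d["rect"];print(n,round(d["score"],2),np.round(c),d["pixels"].sum())
        if 300<(c[0]+c[2])/2<340 and (c[1]+c[3])/2>170 and n not in M: M[n]=d["pixels"]
fit(P3,M,(.5417,-.1616,.12),.0885)
vis=[]
for n,y0 in(("scene",120),("top",110)):
    im=P3[n]["image"].copy()
    if n in M: im[M[n]]=im[M[n]]//2+np.array([0,0,110],np.uint8)
    vis.append(cv2.resize(im[y0:y0+120,270:350],None,fx=4.9,fy=4.9,interpolation=cv2.INTER_CUBIC))
cv2.imwrite("pics/d4.png",np.hstack(vis))
E
```

```text
scene 0.79 [106. 168. 124. 210.] 468
scene 0.78 [293. 184. 334. 236.] 1446
scene 0.33 [215. 153. 228. 160.] 102
top 0.93 [306. 159. 342. 206.] 1558
top 0.85 [105. 205. 173. 258.] 2689
fit [ 5.4279e+01 -1.6101e+01  1.4600e-01 -8.0000e-03] 0.132
fit [ 5.4369e+01 -1.6085e+01  1.6900e-01  1.8000e-02] 0.136
fit [ 5.4423e+01 -1.6056e+01  1.6200e-01  5.4000e-02] 0.134
```

View pics/d4.png

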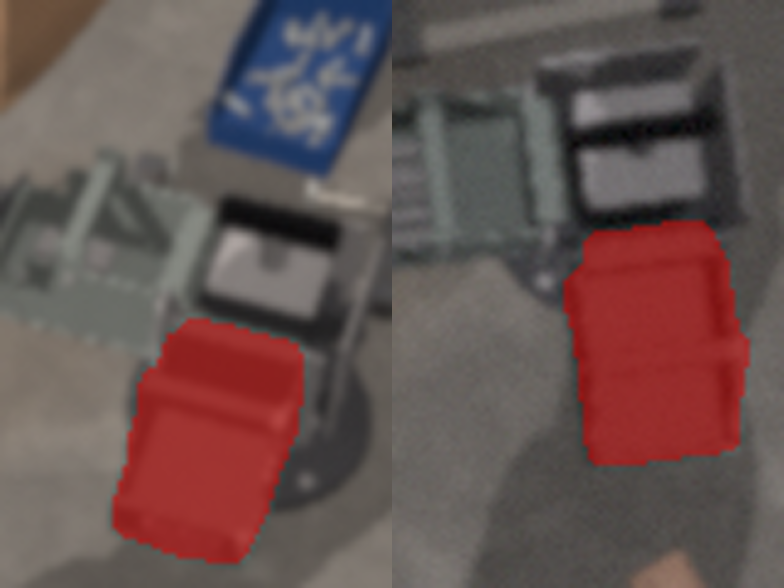

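```bash
python3 -m creep '[[130,0,0,0,0],[130,0,0,0,0],[130,0,0,0,0],[130,0,0,0,0]]'
python3 - <<'E'
from h import *
import pickle
A=pickle.load(open("P3.pkl","rb"));B=pickle.load(open("P0.pkl","rb"))
for n in A:
    p=imaging.snapshot(n)
    g=lambda im:cv2.GaussianBlur(im,(5,5),0).astype(int)
    d=np.abs(g(p["image"])-g(A[n]["image"])).max(2)
    print(n,"stand region change since release:",d[120:240,280:345].max(),"phasecorr",cv2.phaseCorrelate(np.float32(p["image"][150:240,285:345,1]),np.float32(A[n]["image"][150:240,285:345,1])))
    for t in("tube_1","copper_bar","pliers","try_square"):
        a=imaging.place_of(p,t)
        print(n,t,[np.round(d["location"][::-1]).tolist()+[round(d["score"],2)] for d in a[:1]])
r.finish_job()
E
```

```text
clock: 24.02
tool_pos: [0.4055, 0.1239, 0.2817]
eef_rot: [0.662, 0.749, 0.0, -0.0]
contact_force: [-0.4, 1.1, 0.0]
opening: 0.486
scene stand region change since release: 6 phasecorr ((-0.018185609901841815, -0.028916660887638557), 0.9841958289676243)
scene tube_1 [[356.0, 270.0, 0.74]]
scene copper_bar [[318.0, 186.0, 0.39]]
scene pliers [[205.0, 163.0, 0.58]]
scene try_square [[247.0, 243.0, 0.75]]
top stand region change since release: 4 phasecorr ((0.0006599058308012218, -0.01566932069038529), 1.0837609192177102)
top tube_1 [[375.0, 208.0, 0.82]]
top copper_bar [[332.0, 245.0, 0.75]]
top pliers [[178.0, 155.0, 0.56]]
top try_square [[266.0, 227.0, 0.84]]
the job is handed in; nothing more can be done
```

I turned the stand one click clockwise by gripping and twisting its top bar, then let go. I then carried the small empty bin by its carrying bar to the rail now facing front and hung it by its lip. I handed the job in at about 24 s.

**Feeling the rail:** I lowered the bin in 2 mm steps. The vertical force went from about −2.7 N to +3.9 N at a rail top of roughly 151 mm. A small pull back met resistance, so the lip had caught the rail. I eased off until the push down was slight, opened the fingers only partway to clear the bin's walls, and backed away.

**Last checks:**
- **Still:** the stand and bin showed no measurable shift between the pictures taken after release and just before hand-in.
- **Level:** the fits gave between −0.5° and +3° of pitch, no finer than about 3°. With the lip hooked, the fit of lip and plate limits any tilt to about 4.6°.
- **Position:** the bin's yaw fitted as 0.15–0.17 rad, against about 0.12 rad for the stand.
- **Tools and offcuts:** they look unmoved. The networks found them where they started, within a few pixels, with two exceptions:
  - The scene view gave a low-score false hit for the copper bar on the stand; the top view has it in place.
  - The top view put the pliers 7 pixels off, at a middling score; the scene view has them within 2 pixels.

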